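# Feed a tub past the spring stop

## Task

A flat tub waits on its rails in the white feed lane, held back by the two stop lugs of a sprung plate that lies between the rails. With the fingertips press the plate down behind the tub and, keeping it down, push the tub along the rails over the sunken lugs into the bay before the end wall; then let the plate spring back fully so that the lugs stand up behind the tub. Slide the tub only, flat on the rails: do not lift, tip or carry it, and leave the things standing around where they are.

Things in the scene. Friction and masses are not known exactly. Their poses are not given: they have to be found in the camera images.
- lane: White feed lane fixed to the worktop, a channel 290 mm long (x -187 to +103 mm), 122 wide. Origin on the worktop, on the centre line, below the lugs' rear faces; the tub must go to +x, z is up. Two rails (|y| 34 to 55 mm, top at z 36) carry the tub; lips at |y| 55 to 61, up to z 53, guide it. The well between the rails, floor at z 6, holds the sprung plate. The rear end is open.
- bay (a point): Middle of the bay, on the centre line, at rail height (lane x +52 mm, z 36 mm). The bay runs from the lugs' front faces (lane x +12 mm) to the end wall (inner face at lane x +92 mm, 11 mm thick, top at z 56 mm).
- plate_top (a point): Upper face of the flat grey sprung plate, on the centre line at lane x 0; sinks with the plate; 32 mm above the worktop when up. The plate is 62 mm wide and runs from lane x -177 to +45 mm, in part below the tub. Its two lugs (lane x 0 to +12, |y| 25 to 31 mm) rise 13 mm above this face, 9 mm above the rails when up; the 50 mm gap between them is flat, open to a finger.
- stop_plate (a joint): How far the plate is pressed down, m: 0 = up (lugs block the tub), 0.016 = bottomed. It moves straight down without tilting, wherever it is pressed. The spring takes about 4.5 N to start, 8.5 N at the bottom, and returns by itself. The lugs are below the rail tops from 0.009 on; about 0.0125 is safe.
- tub: Flat closed food tub, 63 mm along the lane, 105 across, 26 high, about 0.15 kg, loose, lying across both rails. Origin at the centre of its underside, 36 mm above the worktop; axes parallel to the lane's. Its centre starts at lane x -75 to -45 mm, behind the lugs; in the bay it is at about +43 to +61 mm.
- jar: Spice jar, 41 mm wide, 105 mm tall, upright beside the lane; a bystander. Origin at the centre of its underside.
- food_tin: Food tin, 57 mm wide, 72 mm tall, upright beside the lane; a bystander. Origin at the centre of its underside.
- spoon: Steel teaspoon, 130 mm long, 11 mm high, lying beside the lane; a bystander. Origin at the centre of its underside.
- mug: Small mug, 62 mm wide, 51 mm tall, upright beyond the end wall; a bystander. Origin at the centre of its underside.
- can: Drink can, 53 mm wide, 134 mm tall, upright far left; a bystander. Origin at the centre of its underside.
- glass: Small glass, 49 mm wide, 62 mm tall, upright near left; a bystander. Origin at the centre of its underside.
- timer: Round kitchen timer, 63 mm wide, 44 mm tall, at the right; a bystander. Origin at the centre of its underside.

How it is judged:
On the way, in this order (a step that is already met when the one before it is completed fails the run):
1. the plate is held down while the tub is still behind the lugs (value of joint stop_plate above 0.009 m and x of tub in the frame of lane below -0.029 m), for 0.1 s.
2. the tub slides over the lugs with the plate held down (value of joint stop_plate above 0.0085 m and x of tub in the frame of lane between -0.015 and 0.035 m), for 0.05 s.
3. the tub is in the bay (x of tub in the frame of lane above 0.041 m), for 0.1 s.
At the end, for the whole second after the job is handed in: The tub lies flat and still on the rails in the bay (its centre 41 to 65 mm past the lugs' rear faces, within 10 mm of the centre line), and the plate has sprung up to within 2 mm, lugs behind the tub (x of tub in the frame of lane between 0.041 and 0.065 m and y of tub in the frame of lane between -0.01 and 0.01 m and value of joint stop_plate below 0.002 m and angle between tub's own z axis and vertical below 0.05 rad and height (world z) of tub between 0.033 and 0.039 m and linear speed of tub below 0.01 m/s); the robot touches nothing.
It fails at once if the tub is lifted more than 6 mm off the rails or tipped more than 7 degrees (height (world z) of tub above 0.042 m or angle between tub's own z axis and vertical above 0.12 rad).
It fails at once if a bystander is moved more than 30 mm or knocked over (distance of any of jar, food_tin, spoon, mug, can, glass, timer from where it was at the start of the episode above 0.03 m or angle between any of jar, food_tin, spoon, mug, can, glass, timer's own z axis and vertical above 0.5 rad).
It also fails if it takes over 42 s, if anything falls off the work surface, if the arm or the gripper's body presses on something with over 40 N, if the wrist force passes 120 N, or if a joint passes its speed limit or range.

## Robot

A 7-joint arm with a two-finger parallel gripper is mounted at the origin on a cart in front of the work surface, level with it; the furniture and walls round the work are solid. World frame = base frame: x ahead of the robot, y to its left, z up, the work surface at z = 0. Lengths are in m, angles in rad, forces in N, time in s.
With the tool pointing down it reaches from about 0.425 to 0.975 m from the base axis. Payload 16.7 kg.
Tool frame: the origin (TCP) lies at the very end of the fingers, on their centre line; the grasp point (between the pads) lies 19 mm behind it (grip_depth is the distance from the TCP to the grasp point, in m); z points along the fingers, y is the line along which they close (so a half turn about z gives the same grasp; the last joint's range is limited). The gripper opens to 85 mm and grips with 20 to 120 N. Pads are 22 mm wide; open, the fingers measure 114 mm over their backs; the gripper's body (76 mm by 85 mm) begins 54 mm behind the grasp point. The pads swing forward as they close: fully open they stand 13 mm farther back than shut.
Start: joints at [1.02, 0.426, 0.074, 1.606, -0.034, 1.111, -0.067], TCP at [0.263, -0.621, 0.198] pointing down, gripper open.
Joint ranges: [-2.85, 2.85], [-0.5, 2.14], [-1.23, 1.37], [0.21, 2.46], [-1.02, 4.16], [0.16, 2.05], [-2.73, 2.73]. Speed limits (rad/s): [1.89, 1.89, 2.39, 2.39, 3.01, 3.01, 3.01].

## Interface

Orientations are given as a unit quaternion [x, y, z, w].
In Python, from cell import * gives the robot as it stands. The module is installed in compiled form; this text tells all that it offers.
- The arm moves only by the tool jog_arm, never from a script. Its argument "steps" is text: rows parted by semicolons, each of 5 numbers parted by spaces: the finger opening in mm, from 0 to 85.4, then the shift along the tool's x, y, z as a fraction of full scale, then the turn about the tool's z as a fraction of full scale. In form: grip x y z yaw; .... A call has 1 to 20 rows; each row is the pose to reach, as a shift and turn from the pose commanded when the call began, along the tool's axes at that moment; what a row does not reach only later rows make up. Full scale, the value 1, is 0.5 m for a shift and 90 degrees for a turn. A row lasts 1/12 s, in which the tool goes at most 41.7 mm and 7.16 degrees, less where a joint would pass 70% of its speed; a pose out of reach is approached as far as the arm can. A call with a number of a shift or a turn outside -1 to 1 is refused whole. A call with a gripper value outside its range is refused whole. The fingers move at their own pace and stop on an object; the grip force is fixed at half the most. Time passes only in rows, so rows that repeat a pose let the fingers close. It gives the time, the measured TCP pose, the force, the opening and the grip force at its end, in the units of the state.
- observe(): the state, without advancing time (a new reading comes with each control period).
- capture(name): name is "scene" or "top" or "wrist"; returns a dict with "color" (480x640x3 uint8, red, green, blue), "range_z" (480x640 float32, m along the optical axis (not along the pixel's ray), 0 where there is no reading), "mtx" (3x3 intrinsics, pixels), "k1" (the pictures are not rectified: a ray, as slopes to the right and down, at radius r is drawn at 1 + k1 r^2 times it, then the intrinsics apply), "R" (3x3) and "t" (3): a world point X has camera coordinates R X + t. Camera axes: x right, y down, z forward; pixel columns grow to the right and rows downward; lengths in m; the calibration is good to about 2 mm. A picture is of the moment at which its call begins.
- finish_job(): hands the job in; it is judged then, once.
The state is a dict: "time": time; "joint_pos": joint angles; "qd": joint speeds; "effort": joint torques, N m; "tool_pos": TCP position; "ee_rot": TCP orientation; "contact_force": force on the tool from outside, world axes, zero at the start; "moment": the same for the moment, N m; "gripper_width": finger opening in m; "grasp_force": force on a finger pad.
Only numpy, scipy, OpenCV 4.12 (cv2) and the standard library are available. Lean on these libraries where they do the work, as an engineer would, in place of code of your own. Each camera call takes 0.05 s, during which the arm holds its last target. There are 200 camera calls.

## Working session

There is one attempt and no reset: what is moved stays moved. The work goes in short steps, Python scripts to look and compute and a tool call to move; the robot and the scene stay as the last step left them, time stands still between calls to the robot, and variables do not carry over. Pictures are saved under pics/ and viewed, at most 10 in all, crops included, and the job is handed in when it is done.

Besides the shell and the picture viewer there is one more tool, called after "Emit:" in YAML: its name, and indented under it one key for each argument. jog_arm: Moves the arm, as the interface text tells. Its arguments: {"type":"object","properties":{"steps":{"type":"string"}},"required":["steps"]}

```bash
mkdir -p pics; cat > h.py <<'E'
import numpy as np, cv2
from cell import *
def cloud(c):
    """world point for each pixel (480x640x3), from range image"""
    h,w=c["range_z"].shape; u,v=np.meshgrid(np.arange(w),np.arange(h))
    K=c["mtx"]; p=np.stack([u,v],-1).reshape(-1,1,2).astype(float)
    d=cv2.undistortPoints(p,K,np.array([c["k1"],0,0,0,0.])).reshape(h,w,2)
    z=c["range_z"]; P=np.dstack([d[...,0]*z,d[...,1]*z,z])
    return (P-c["t"])@c["R"]
E
python3 - <<'E'
from h import *
import pickle
for n in("scene","top"):
    c=capture(n); cv2.imwrite(f"pics/{n}0.png",c["color"][...,::-1]); pickle.dump(c,open(n+".pkl","wb"))
    print(n,c["k1"],c["t"],c["mtx"][0,0])
o=observe(); print(o["time"],o["tool_pos"],o["ee_rot"],o["contact_force"],o["gripper_width"])
E
```

```text
scene -0.09106589296744444 [0.27391568 0.26729145 1.04495638] 565.8306272819644
top -0.19276916942724928 [-0.0621361   0.5125624   1.30067427] 610.9545295401738
0.1 [ 0.26316359 -0.62111965  0.19687662] [ 9.79990781e-01  1.99041998e-01 -1.55752331e-04 -5.73159186e-04] [-0.47304857  0.09638253 -0.52291448] 0.08569661326526247
```

View pics/top0.png

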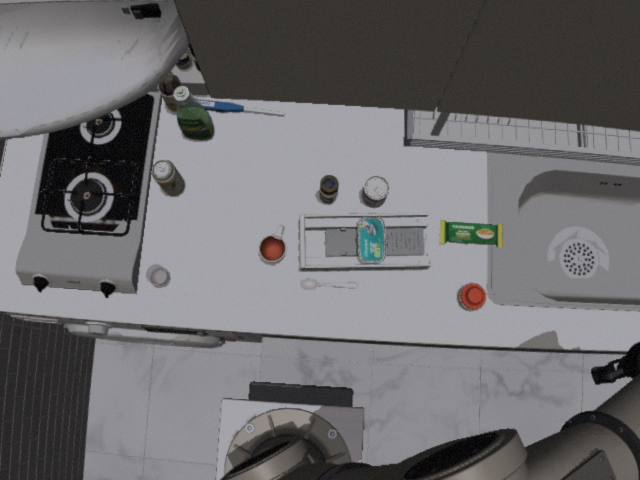

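View pics/scene0.png

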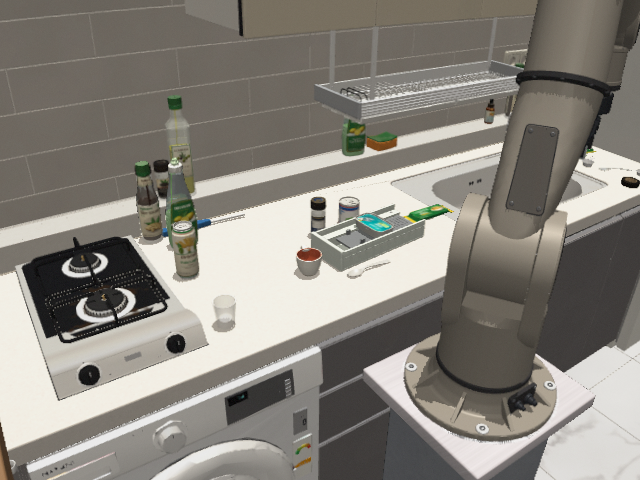

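Top view: the lane spans pixels (300,215) to (428,268) with its end wall at the left, near the mug (272,248), so lane +x points left. The teal tub is at (371,240), the grey plate is visible on both sides of it, and a green packet lies past the open end at (470,233).

```bash
python3 - <<'E'
from h import *
import pickle
for n in("top","scene"):
    c=pickle.load(open(n+".pkl","rb")); P=cloud(c); g=cv2.cvtColor(c["color"],cv2.COLOR_RGB2HSV)
    if n=="top":
        for q in [(310,242),(340,242),(371,240),(405,240),(371,263),(371,219),(340,300),(470,233),(380,285),(329,185),(375,187)]: print(q,P[q[1],q[0]].round(4))
        reg=np.zeros((480,640),bool); reg[200:280,285:440]=1
    else:
        reg=np.zeros((480,640),bool); reg[200:270,300:430]=1
    X=P[...,0];Y=P[...,1];Z=P[...,2]
    m=reg&(Z>.044)&(Z<.060)&(g[...,1]<60)&(X>.3)
    if n=="top":
        pts=P[m][:,:2]; r=cv2.minAreaRect((pts*1000).astype(np.float32)); print("lane lips",m.sum(),r,cv2.boxPoints(r))
    t=reg&(g[...,0]>82)&(g[...,0]<105)&(g[...,1]>90)&(Z>.05)
    nn,l,s,ce=cv2.connectedComponentsWithStats(t.astype(np.uint8)); k=1+np.argmax(s[1:,4]); t=l==k
    r=cv2.minAreaRect((P[t][:,:2]*1000).astype(np.float32)); print(n,"tub",t.sum(),r,np.median(Z[t]),s[k])
E
```

```text
(310, 242) [ 0.5161 -0.0122  0.0057]
(340, 242) [ 0.5143 -0.0802  0.0347]
(371, 240) [ 0.5172 -0.1476  0.0628]
(405, 240) [ 0.5283 -0.2269  0.0338]
(371, 263) [ 0.4707 -0.1521  0.0352]
(371, 219) [ 0.5664 -0.146   0.0569]
(340, 300) [ 0.3875 -0.0886  0.0009]
(470, 233) [ 0.5591 -0.3815  0.0126]
(380, 285) [ 4.274e-01 -1.778e-01 -3.000e-04]
(329, 185) [ 0.6234 -0.0477  0.1091]
(375, 187) [ 0.638  -0.151   0.0682]
lane lips 1360 ((534.1922607421875, -116.1790771484375), (156.95835876464844, 320.925048828125), 4.393780708312988) [[ 443.65057    37.799507]
 [ 468.23688  -282.18237 ]
 [ 624.73395  -270.15765 ]
 [ 600.14764    49.82422 ]]
top tub 620 ((519.7407836914062, -148.65159606933594), (95.24650573730469, 51.42526626586914), 3.833864212036133) 0.060134991115943656 [360 219  24  42 620]
scene tub 242 ((517.6712036132812, -149.77481079101562), (98.54174041748047, 54.428916931152344), 7.770050048828125) 0.058946480207406636 [358 214  33  18 242]
```

Tub top is measured at z about 0.061 in both views, against 0.062 expected. Lane +x is at about 94°. I'll move above the stretch behind the tub, close the fingers and align them with the lane.

Emit:
jog_arm:
  steps: "0 0.2 -0.14 -0.1 0.05; 0 0.81 -0.57 -0.1 0.207; 0 0.81 -0.57 -0.1 0.207; 0 0.81 -0.57 -0.1 0.207; 0 0.81 -0.57 -0.1 0.207; 0 0.81 -0.57 -0.1 0.207; 0 0.81 -0.57 -0.1 0.207; 0 0.81 -0.57 -0.1 0.207; 0 0.81 -0.57 -0.1 0.207; 0 0.81 -0.57 -0.1 0.207; 0 0.81 -0.57 -0.1 0.207; 0 0.81 -0.57 -0.1 0.207; 0 0.81 -0.57 -0.1 0.207; 0 0.81 -0.57 -0.1 0.207; 0 0.81 -0.57 -0.1 0.207; 0 0.81 -0.57 -0.1 0.207; 0 0.81 -0.57 -0.1 0.207; 0 0.81 -0.57 -0.1 0.207; 0 0.81 -0.57 -0.1 0.207; 0 0.81 -0.57 -0.1 0.207"

```text
time: 1.77
tool_pos: [0.5248, -0.2015, 0.2476]
ee_rot: [0.999, 0.037, 0.0, -0.0]
contact_force: [-0.6, 0.1, -0.4]
gripper_width: 0.0003
grasp_force: 0.0
```

```bash
python3 - <<'E'
from h import *
import pickle
c=capture("wrist"); cv2.imwrite("pics/w1.png",c["color"][...,::-1]); pickle.dump(c,open("w1.pkl","wb"))
o=observe(); print(o["time"],o["tool_pos"],o["ee_rot"],o["contact_force"],o["gripper_width"])
E
```

```text
1.8167 [ 0.5248991  -0.2014126   0.24754138] [ 9.99296949e-01  3.74914296e-02  1.00984297e-05 -4.49956161e-06] [ 0.77321138 -0.13258206  0.28427978] 0.00010721452261729131
```

View pics/w1.png

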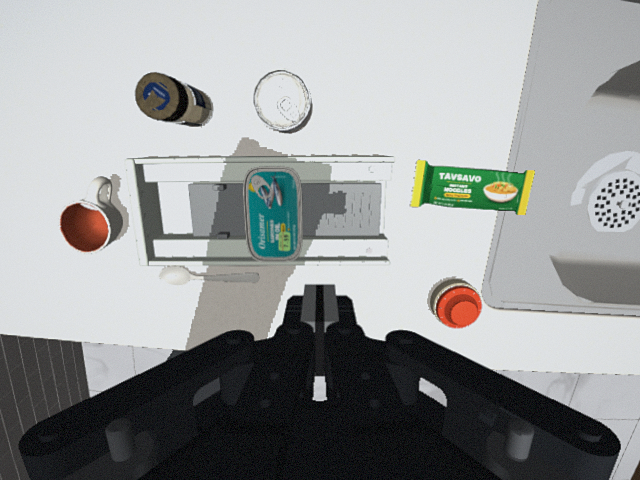

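The wrist view shows the lane from (127,157) to (395,265), the lugs at (220,187) and (224,234), and the tub at (273,213). Behind the tub the plate is free over columns 303–380.

```bash
python3 - <<'E'
from h import *
import pickle
c=pickle.load(open("w1.pkl","rb")); P=cloud(c); g=cv2.cvtColor(c["color"],cv2.COLOR_RGB2HSV)
def ray(u,v,z):
    d=cv2.undistortPoints(np.array([[[u,v]]],float),c["mtx"],np.array([c["k1"],0,0,0,0.]))[0,0]
    C=-c["R"].T@c["t"]; w=c["R"].T@np.array([*d,1]); return C+w*(z-C[2])/w[2]
X,Y,Z=P[...,0],P[...,1],P[...,2]
reg=np.zeros((480,640),bool); reg[145:278,118:404]=1
m=reg&(Z>.045)&(Z<.058)&(g[...,1]<50)
m=cv2.morphologyEx(m.astype(np.uint8),cv2.MORPH_OPEN,np.ones((3,3)))>0
pts=(P[m][:,:2]*1000).astype(np.float32); r=cv2.minAreaRect(pts); print("lips",r,cv2.boxPoints(r).round(1).tolist(), "z",np.percentile(Z[m],[5,50,95]))
t=reg&(Z>.056)&(g[...,0]>75)&(g[...,0]<110)&(g[...,1]>80)
r=cv2.minAreaRect((P[t][:,:2]*1000).astype(np.float32)); print("tub",t.sum(),r,np.median(Z[t]))
for u,v in [(220,187),(224,234),(330,210),(350,210),(205,210),(310,165),(320,245)]: print(u,v,P[v,u].round(4))
# lugs: dark / raised
k=np.zeros_like(reg);k[175:245,190:243]=1
for a,b in((175,200),(224,245)):
    k[:]=0;k[a:b,205:240]=1; mm=k&(Z>.038)&(Z<.049)&(np.abs(Y+.1)<.05)&(c["color"].max(-1)<140)
    print("lug",mm.sum(),P[mm].min(0) if mm.sum() else '',P[mm].max(0) if mm.sum() else '')
print(ray(220,187,.045),ray(224,234,.045))
for q in [(128,158),(394,157),(389,265),(130,265)]: print("corner",q,ray(*q,.053).round(4),P[q[1],q[0]].round(3))
E
python3 - <<'E'
import cv2
i=cv2.imread("pics/w1.png")[140:280,110:410]
cv2.imwrite("pics/w1c.png",cv2.resize(i,None,fx=2.6,fy=2.6,interpolation=cv2.INTER_CUBIC))
E
```

```text
lips ((517.50927734375, -136.8756103515625), (121.5433120727539, 289.4870910644531), 4.118861675262451) [[446.5, 3.0999999046325684], [467.29998779296875, -285.6000061035156], [588.5, -276.8999938964844], [567.7000122070312, 11.899999618530273]] z [0.04770475 0.0527341  0.05625126]
tub 2811 ((533.4964599609375, -153.78665161132812), (64.31145477294922, 129.20895385742188), 80.53760528564453) 0.05886534696653964
220 187 [ 0.5423 -0.0899  0.0459]
224 234 [ 0.4884 -0.0937  0.0434]
330 210 [ 0.5232 -0.2135  0.0323]
350 210 [ 0.5246 -0.2368  0.0307]
205 210 [ 0.5123 -0.068   0.0309]
310 165 [ 0.5726 -0.1871  0.0367]
320 245 [ 0.4815 -0.205   0.0368]
lug 51 [ 0.53824358 -0.09300006  0.03864963] [ 0.54488163 -0.08250581  0.04723877]
lug 76 [ 0.48217361 -0.09749066  0.03842173] [ 0.48881549 -0.08543567  0.0466856 ]
[ 0.54222163 -0.08961094  0.045     ] [ 0.48882725 -0.0941154   0.045     ]
corner (128, 158) [0.5676 0.0077 0.053 ] [0.568 0.008 0.052]
corner (394, 157) [ 0.5884 -0.2755  0.053 ] [ 0.588 -0.276  0.05 ]
corner (389, 265) [ 0.4682 -0.2855  0.053 ] [ 0.451 -0.298  0.   ]
corner (130, 265) [0.4456 0.0143 0.053 ] [ 0.424  0.045 -0.001]
```

View pics/w1c.png

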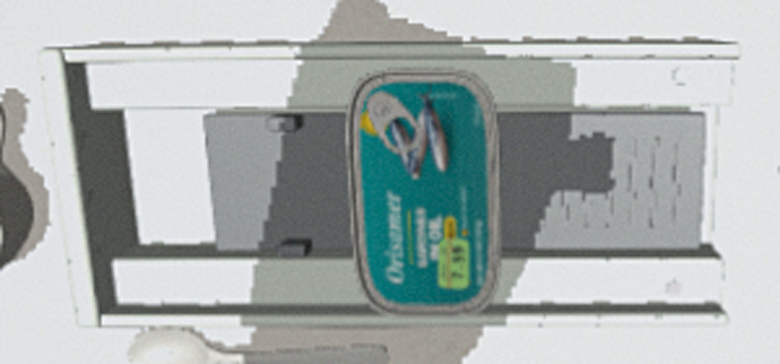

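Lips rectangle is 121.5 x 289.5 mm (122 x 290 given), which puts the lane origin at (0.5145, -0.0950). The lugs and the plate height of about 0.031–0.032 agree. The tub is at lane x of about -54 mm, so I'll go down behind it, to lane x -125 mm.

Emit:
jog_arm:
  steps: "0 -0.006 0.036 0.07 0; 0 -0.006 0.036 0.15 0; 0 -0.006 0.036 0.23 0; 0 -0.006 0.036 0.3 0; 0 -0.006 0.036 0.35 0; 0 -0.006 0.036 0.38 0; 0 -0.006 0.036 0.4 0; 0 -0.006 0.036 0.4 0; 0 -0.006 0.036 0.4 0"

```text
time: 2.57
tool_pos: [0.5237, -0.2193, 0.0479]
ee_rot: [0.999, 0.038, 0.0, -0.0]
contact_force: [0.2, 0.1, 0.3]
gripper_width: -0.0001
grasp_force: 0.0
```

```bash
python3 - <<'E'
from h import *
c=capture("wrist"); cv2.imwrite("pics/w2.png",c["color"][...,::-1])
o=observe(); print(o["time"],o["tool_pos"],o["contact_force"])
E
```

```text
2.6167 [ 0.52410566 -0.21948685  0.048533  ] [ 0.55705218 -0.76931794  0.03393642]
```

View pics/w2.png

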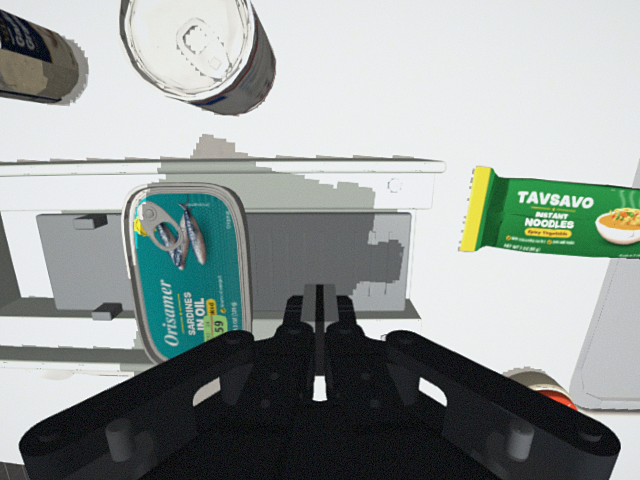

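The fingers, around (320,290), are over the plate and clear of the tub, whose rear edge is at column 250. Now I'll press down.

Emit:
jog_arm:
  steps: "0 0 0 0.02 0; 0 0 0 0.032 0; 0 0 0 0.044 0; 0 0 0 0.054 0; 0 0 0 0.06 0; 0 0 0 0.06 0; 0 0 0 0.06 0; 0 0 0 0.06 0"

```text
time: 3.28
tool_pos: [0.5236, -0.2193, 0.0177]
ee_rot: [0.999, 0.038, 0.0, -0.0]
contact_force: [0.2, -0.6, -0.6]
gripper_width: -0.0002
grasp_force: 0.0
```

The tip is at 0.018 but there is no spring force, so I'll check the plate height and the view.

```bash
python3 - <<'E'
from h import *
o=observe(); print(o["tool_pos"],o["contact_force"],o["moment"])
c=capture("wrist"); cv2.imwrite("pics/w3.png",c["color"][...,::-1]); P=cloud(c)
O=np.array([.5145,-.0950]);x=np.array([-.0718,.9974]);y=np.array([-.9974,-.0718])
lx=(P[...,:2]-O)@x; ly=(P[...,:2]-O)@y
for a,b,c0,d in[(-.17,-.15,-.025,.025),(-.01,.04,-.02,.02),(-.17,-.11,-.052,-.038),(-.1,-.09,-.025,.0)]:
    m=(lx>a)&(lx<b)&(ly>c0)&(ly<d); print(a,b,m.sum(),np.percentile(P[m][:,2],[10,50,90]).round(4) if m.sum() else '')
E
```

```text
[ 0.52358686 -0.21926563  0.01770108] [ 0.18930367 -0.5823866  -0.64432419] [-0.00491907  0.01600542 -0.04681957]
-0.17 -0.15 15329 [0.0318 0.1213 0.1395]
-0.01 0.04 5384 [0.0311 0.0319 0.0327]
-0.17 -0.11 3865 [0.0351 0.0359 0.0367]
-0.1 -0.09 4514 [0.0319 0.1133 0.1458]
```

View pics/w3.png

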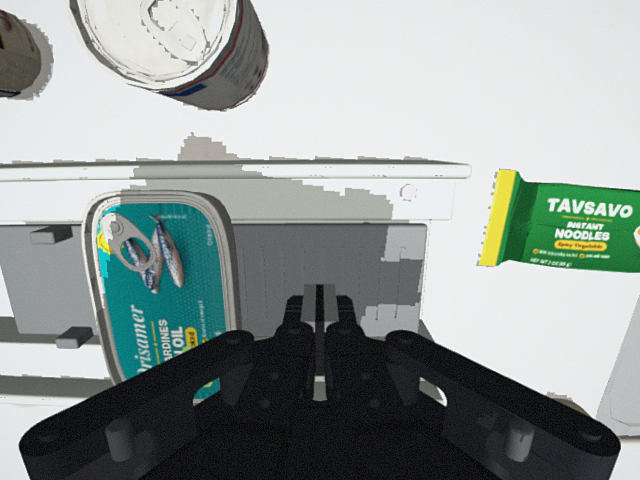

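The plate is still up at z 0.032 and the real fingertip is higher than reported. I'll go on down in small steps, watching the force.

Emit:
jog_arm:
  steps: "0 0 0 0.008 0; 0 0 0 0.008 0; 0 0 0 0.008 0"

```text
time: 3.58
tool_pos: [0.5233, -0.2192, 0.0134]
ee_rot: [0.999, 0.038, -0.0, -0.0]
contact_force: [-0.8, -0.5, -0.1]
gripper_width: -0.0
grasp_force: 0.0
```

```bash
python3 - <<'E'
from h import *
o=observe(); print(o["tool_pos"],o["contact_force"])
c=capture("wrist"); P=cloud(c)
for v in range(276,330,6): print(v,P[v,312].round(3),P[v,328].round(3))
E
```

```text
[ 0.52326361 -0.21916679  0.01335237] [-0.77468525 -0.51222859 -0.09215071]
276 [ 0.53  -0.215  0.033] [ 0.53  -0.222  0.032]
282 [ 0.526 -0.215  0.032] [ 0.527 -0.223  0.032]
288 [ 0.533 -0.215  0.055] [ 0.534 -0.222  0.055]
294 [ 0.533 -0.215  0.062] [ 0.534 -0.221  0.062]
300 [ 0.533 -0.215  0.068] [ 0.533 -0.221  0.067]
306 [ 0.533 -0.215  0.073] [ 0.534 -0.221  0.074]
312 [ 0.533 -0.215  0.078] [ 0.534 -0.221  0.078]
318 [ 0.533 -0.215  0.082] [ 0.534 -0.221  0.082]
324 [ 0.532 -0.216  0.084] [ 0.533 -0.221  0.084]
```

```bash
python3 - <<'E'
from h import *
c=capture("wrist"); P=cloud(c); C=-c["R"].T@c["t"]; print("cam",C.round(3))
for v in range(281,291): print(v,P[v,312].round(4),c["color"][v,312])
for z in (.05,.03,.0134):
  for xx in (.534,.512):
    X=np.array([xx,-.2192,z]); print(z,xx,cv2.projectPoints(X[None],cv2.Rodrigues(c["R"])[0],c["t"],c["mtx"],np.array([c["k1"],0,0,0.]))[0].ravel().round(1))
print([ (u,P[290,u].round(3)) for u in range(294,350,5)])
E
```

```text
cam [ 0.59  -0.214  0.19 ]
281 [ 0.5264 -0.2148  0.0311] [102 104 105]
282 [ 0.5258 -0.2149  0.031 ] [ 99 102 107]
283 [ 0.5257 -0.2149  0.0322] [93 97 96]
284 [ 0.5252 -0.2149  0.0321] [81 84 84]
285 [ 0.5334 -0.2148  0.053 ] [81 83 83]
286 [ 0.5326 -0.2149  0.0522] [72 77 76]
287 [ 0.5331 -0.2149  0.0545] [77 76 78]
288 [ 0.5331 -0.2149  0.0557] [79 83 80]
289 [ 0.533  -0.2149  0.0563] [78 79 80]
290 [ 0.5328 -0.2149  0.057 ] [78 80 80]
0.05 0.534 [322.2 281.8]
0.05 0.512 [318.5 326.5]
0.03 0.534 [321.9 266.5]
0.03 0.512 [318.6 306.8]
0.0134 0.534 [321.7 256.2]
0.0134 0.512 [318.7 293.5]
[(294, array([ 0.521, -0.206,  0.032])), (299, array([ 0.522, -0.209,  0.033])), (304, array([ 0.533, -0.212,  0.058])), (309, array([ 0.533, -0.214,  0.058])), (314, array([ 0.533, -0.216,  0.058])), (319, array([ 0.533, -0.218,  0.058])), (324, array([ 0.533, -0.22 ,  0.057])), (329, array([ 0.534, -0.222,  0.058])), (334, array([ 0.534, -0.224,  0.059])), (339, array([ 0.523, -0.229,  0.033])), (344, array([ 0.523, -0.231,  0.033])), (349, array([ 0.523, -0.234,  0.031]))]
```

```bash
python3 - <<'E'
from h import *
c=capture("wrist"); P=cloud(c)
for u,v in [(320,290),(320,320),(295,310),(290,330),(285,345),(250,340),(240,350),(200,360),(120,390),(40,430),(120,430),(270,380),(320,350),(320,370),(250,450),(440,350)]: print(u,v,P[v,u].round(3))
for n in("scene","top"):
    c=capture(n); Q=cloud(c); cv2.imwrite(f"pics/{n}2.png",c["color"][...,::-1])
    if n=="scene": cv2.imwrite("pics/s2c.png",cv2.resize(c["color"][150:290,260:470,::-1],None,fx=3.6,fy=3.6,interpolation=cv2.INTER_CUBIC))
E
```

```text
320 290 [ 0.533 -0.218  0.058]
320 320 [ 0.534 -0.218  0.084]
295 310 [ 0.529 -0.209  0.069]
290 330 [ 0.534 -0.209  0.093]
285 345 [ 0.534 -0.208  0.101]
250 340 [ 0.533 -0.197  0.098]
240 350 [ 0.591 -0.214  0.19 ]
200 360 [ 0.532 -0.185  0.109]
120 390 [ 0.53  -0.169  0.12 ]
40 430 [ 0.533 -0.162  0.137]
120 430 [ 0.531 -0.176  0.134]
270 380 [ 0.539 -0.206  0.123]
320 350 [ 0.522 -0.219  0.085]
320 370 [ 0.514 -0.22   0.085]
250 450 [ 0.541 -0.206  0.145]
440 350 [ 0.537 -0.253  0.104]
```

View pics/s2c.png

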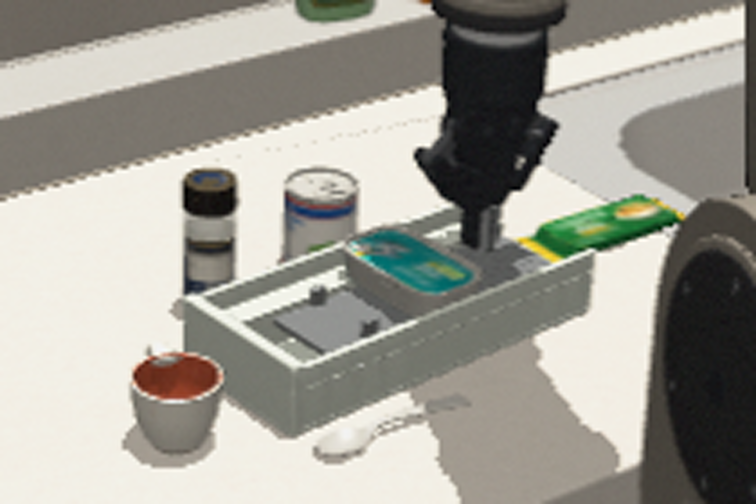

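The side view shows the fingertip just above the plate. By depth the real tip is about 39 mm above the reported TCP, so I'll work from force and vision. The finger linkages spread along the lane and would hang over the tub, so I'll turn 90° to put the slim side of the hand towards the tub.

Emit:
jog_arm:
  steps: "0 0 0 0 -0.07; 0 0 0 0 -0.14; 0 0 0 0 -0.21; 0 0 0 0 -0.28; 0 0 0 0 -0.35; 0 0 0 0 -0.42; 0 0 0 0 -0.49; 0 0 0 0 -0.56; 0 0 0 0 -0.63; 0 0 0 0 -0.7; 0 0 0 0 -0.77; 0 0 0 0 -0.84; 0 0 0 0 -0.91; 0 0 0 0 -0.97; 0 0 0 0 -1; 0 0 0 0 -1; 0 0 0 0 -1"

```text
time: 5.25
tool_pos: [0.5234, -0.2194, 0.0135]
ee_rot: [0.681, 0.733, 0.0, -0.0]
contact_force: [-0.9, 0.1, -0.8]
gripper_width: -0.0001
grasp_force: 0.0
```

```bash
cat > m.py <<'E'
from h import *
from scipy.spatial.transform import Rotation as Rt
o=observe(); R=Rt.from_quat(o["ee_rot"]).as_matrix()
O=np.array([.5145,-.0950]);B=np.array([[-.0718,.9974],[-.9974,-.0718]])
print("t",o["time"],"tcp",o["tool_pos"].round(4) if hasattr(o["tool_pos"],'round') else o["tool_pos"],"lane",(B@(np.array(o["tool_pos"])[:2]-O)).round(4),"toolx angle",np.degrees(np.arctan2(R[1,0],R[0,0])).round(2),"F",np.round(o["contact_force"],2),"q",np.round(o["joint_pos"],2))
c=capture("wrist"); P=cloud(c); L=(P[...,:2]-O)@B.T; Z=P[...,2]
g=cv2.cvtColor(c["color"],cv2.COLOR_RGB2HSV)
t=(Z>.05)&(Z<.07)&(abs(L[...,1])<.058)&(L[...,0]>-.12)&(L[...,0]<.085)&(c["color"].max(-1)>95)
print("tub px",t.sum(),"lane x",np.percentile(L[t][:,0],[1,99]).round(4),"y",np.percentile(L[t][:,1],[1,99]).round(4),"z",np.percentile(Z[t],[10,50,90]).round(4))
for nm,a,b in(("plate front",.014,.04),("plate rear",-.17,-.15)):
    p=(L[...,0]>a)&(L[...,0]<b)&(abs(L[...,1])<.02)&(Z<.05); print(nm,p.sum(),np.median(Z[p]).round(4) if p.sum() else '')
f=(abs(L[...,1])<.012)&(Z<.2)&(c["color"].max(-1)<95)
rows=[(v,P[v,320].round(3),L[v,320].round(3)) for v in range(276,312,4)]
for r in rows: print(*r)
cv2.imwrite("pics/last.png",c["color"][...,::-1])
E
python3 m.py
```

```text
t 5.25 tcp [ 0.5234 -0.2194  0.0135] lane [-1.247e-01  1.000e-04] toolx angle 94.2 F [-0.94  0.06 -0.8 ] q [ 0.67  0.53 -0.49  1.97  0.36  0.73  0.04]
tub px 49045 lane x [-0.1062 -0.0116] y [-0.0573  0.0573] z [0.0544 0.0587 0.0601]
plate front 0 
plate rear 0 
276 [ 0.522 -0.212  0.032] [-0.117  0.001]
280 [ 0.522 -0.214  0.032] [-0.119  0.001]
284 [ 0.523 -0.216  0.032] [-0.121  0.001]
288 [ 0.522 -0.208  0.055] [-0.114  0.001]
292 [ 0.522 -0.208  0.06 ] [-0.113  0.001]
296 [ 0.522 -0.208  0.064] [-0.113  0.001]
300 [ 0.522 -0.208  0.068] [-0.113  0.001]
304 [ 0.522 -0.208  0.072] [-0.113  0.001]
308 [ 0.522 -0.208  0.075] [-0.113  0.001]
```

View pics/last.png

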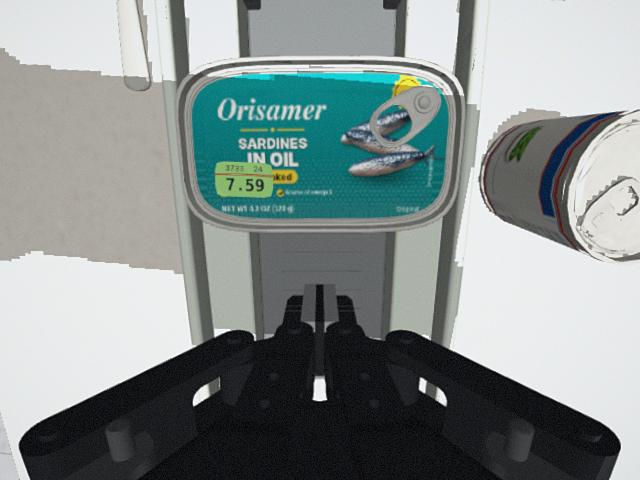

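The tool is aligned and centred, with the fingertips at (320,285) and the tub's rear rim at row 230. I'll press down in stages.

Emit:
jog_arm:
  steps: "0 0 0 0.014 0; 0 0 0 0.028 0; 0 0 0 0.038 0; 0 0 0 0.046 0; 0 0 0 0.052 0; 0 0 0 0.052 0; 0 0 0 0.052 0"

```text
time: 5.88
tool_pos: [0.5236, -0.2193, -0.0128]
ee_rot: [0.68, 0.733, -0.0, 0.0]
contact_force: [-0.7, -1.1, 7.1]
gripper_width: 0.0003
grasp_force: 3.2
```

```bash
python3 m.py
```

```text
t 5.8833 tcp [ 0.5236 -0.2193 -0.0128] lane [-1.246e-01 -1.000e-04] toolx angle 94.31 F [-0.7  -1.15  7.11] q [ 0.65  0.57 -0.46  1.98  0.39  0.69  0.02]
tub px 74821 lane x [-0.1073 -0.0213] y [-0.0573  0.0571] z [0.0572 0.0587 0.0601]
plate front 0 
plate rear 117 0.0208
276 [ 0.522 -0.206  0.02 ] [-0.111  0.001]
280 [ 0.522 -0.208  0.021] [-0.113  0.001]
284 [ 0.522 -0.209  0.021] [-0.115  0.001]
288 [ 0.522 -0.208  0.029] [-0.113  0.001]
292 [ 0.522 -0.208  0.034] [-0.113  0.001]
296 [ 0.522 -0.208  0.038] [-0.113  0.001]
300 [ 0.522 -0.208  0.042] [-0.113  0.001]
304 [ 0.522 -0.208  0.045] [-0.113  0.001]
308 [ 0.522 -0.208  0.048] [-0.113  0.001]
```

The plate is down 11 mm at 7.1 N, which agrees with the spring figures. I'll press 2.5 mm deeper and start pushing.

Emit:
jog_arm:
  steps: "0 0 0 0.005 0; 0 0 0 0.005 0; 0 0.012 0 0.005 0; 0 0.026 0 0.005 0; 0 0.04 0 0.005 0; 0 0.05 0 0.005 0; 0 0.06 0 0.005 0; 0 0.07 0 0.005 0; 0 0.08 0 0.005 0; 0 0.09 0 0.005 0; 0 0.1 0 0.005 0; 0 0.1 0 0.005 0"

```text
time: 6.93
tool_pos: [0.52, -0.1693, -0.0149]
ee_rot: [0.68, 0.733, -0.0, 0.0]
contact_force: [0.2, 0.0, 7.2]
gripper_width: -0.0002
grasp_force: 3.8
```

```bash
python3 m.py
```

```text
t 6.9333 tcp [ 0.52   -0.1693 -0.0149] lane [-0.0745 -0.0001] toolx angle 94.33 F [0.22 0.   7.24] q [ 0.57  0.55 -0.47  2.02  0.39  0.66 -0.08]
tub px 66807 lane x [-0.0679  0.0293] y [-0.0574  0.0573] z [0.0541 0.0587 0.06  ]
plate front 7645 0.0186
plate rear 0 
276 [ 0.517 -0.14   0.059] [-0.045  0.001]
280 [ 0.517 -0.142  0.059] [-0.047  0.001]
284 [ 0.517 -0.143  0.058] [-0.048  0.001]
288 [ 0.517 -0.144  0.059] [-0.049  0.001]
292 [ 0.517 -0.146  0.059] [-0.051  0.001]
296 [ 0.518 -0.148  0.058] [-0.053  0.001]
300 [ 0.518 -0.149  0.059] [-0.054  0.001]
304 [ 0.518 -0.15   0.058] [-0.056  0.001]
308 [ 0.518 -0.151  0.059] [-0.056  0.001]
```

View pics/last.png

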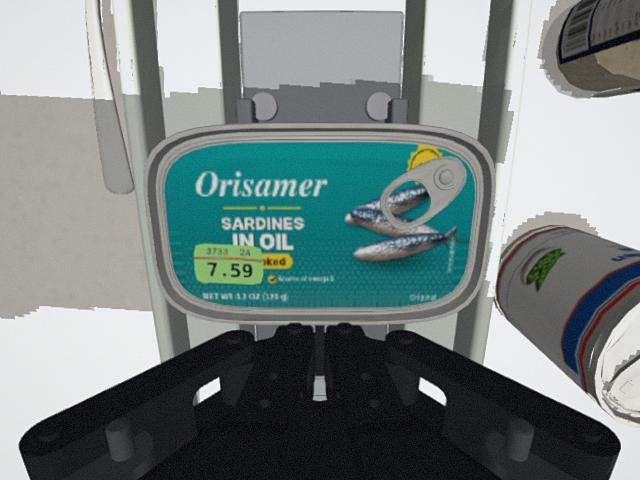

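The tub is moving straight, with its rear rim at row 322 and the plate down 13.4 mm, so I'll push on into the bay.

Emit:
jog_arm:
  steps: "0 0.012 0 0 0; 0 0.024 0 0 0; 0 0.036 0 0 0; 0 0.048 0 0 0; 0 0.06 0 0 0; 0 0.072 0 0 0; 0 0.084 0 0 0; 0 0.096 0 0 0; 0 0.108 0 0 0; 0 0.12 0 0 0; 0 0.13 0 0 0; 0 0.14 0 0 0; 0 0.148 0 0 0; 0 0.155 0 0 0; 0 0.161 0 0 0; 0 0.166 0 0 0; 0 0.166 0 0 0; 0 0.166 0 0 0; 0 0.166 0 0 0"

```text
time: 8.57
tool_pos: [0.5136, -0.087, -0.015]
ee_rot: [0.68, 0.733, -0.0, 0.0]
contact_force: [0.2, -4.0, 7.2]
gripper_width: -0.0002
grasp_force: 3.8
```

```bash
python3 m.py; python3 - <<'E'
from h import *
c=capture("top"); P=cloud(c); g=cv2.cvtColor(c["color"],cv2.COLOR_RGB2HSV)
O=np.array([.5145,-.0950]);B=np.array([[-.0718,.9974],[-.9974,-.0718]]); L=(P[...,:2]-O)@B.T
t=(g[...,0]>82)&(g[...,0]<105)&(g[...,1]>90)&(P[...,2]>.05)&(P[...,2]<.07)&(abs(L[...,1])<.06)&(abs(L[...,0])<.12)
print(t.sum(),L[t].min(0),L[t].max(0))
E
```

```text
t 8.5667 tcp [ 0.5136 -0.087  -0.015 ] lane [0.0081 0.0003] toolx angle 94.3 F [ 0.21 -4.02  7.19] q [ 0.43  0.52 -0.48  2.08  0.4   0.63 -0.24]
tub px 63716 lane x [0.014  0.0829] y [-0.0571  0.0567] z [0.0575 0.0587 0.0601]
plate front 0 
plate rear 0 
276 [ 0.511 -0.058  0.058] [0.037 0.001]
280 [ 0.511 -0.059  0.059] [0.036 0.001]
284 [ 0.511 -0.06   0.059] [0.035 0.001]
288 [ 0.511 -0.062  0.059] [0.033 0.001]
292 [ 0.511 -0.064  0.059] [0.032 0.001]
296 [ 0.511 -0.065  0.058] [0.03  0.001]
300 [ 0.511 -0.066  0.059] [0.029 0.001]
304 [ 0.512 -0.068  0.059] [0.027 0.001]
308 [ 0.512 -0.069  0.059] [0.026 0.001]
367 [ 0.03151244 -0.04652074] [0.07985857 0.04511594]
```

The tub is in the bay with its centre at about +51 to +55 mm, flat. I'll back off 8 mm, then lift.

Emit:
jog_arm:
  steps: "0 -0.006 0 0 0; 0 -0.012 0 0 0; 0 -0.016 0 0 0; 0 -0.016 0 -0.008 0; 0 -0.016 0 -0.016 0; 0 -0.016 0 -0.026 0; 0 -0.016 0 -0.036 0; 0 -0.016 0 -0.05 0; 0 -0.016 0 -0.08 0; 0 -0.016 0 -0.13 0; 0 -0.016 0 -0.19 0; 0 -0.016 0 -0.26 0; 0 -0.016 0 -0.33 0; 0 -0.016 0 -0.4 0; 0 -0.016 0 -0.4 0; 0 -0.016 0 -0.4 0"

```text
time: 10.0
tool_pos: [0.5148, -0.095, 0.1871]
ee_rot: [0.68, 0.733, 0.001, 0.002]
contact_force: [-0.6, 0.3, -1.1]
gripper_width: 0.0004
grasp_force: 0.0
```

```bash
sed -i 's/.014,.04),("plate rear",-.17,-.15/-.03,-.002),("plate rear",-.05,-.03/' m.py; python3 m.py | head -4
```

```text
t 10.0 tcp [ 0.5148 -0.095   0.1871] lane [-0.0001 -0.0003] toolx angle 94.29 F [-0.57  0.3  -1.13] q [ 0.58  0.24 -0.6   1.93  0.16  1.02 -0.01]
tub px 9357 lane x [-0.1016  0.083 ] y [-0.0575  0.0575] z [0.0528 0.0586 0.0601]
plate front 1076 0.0319
plate rear 745 0.032
```

View pics/last.png

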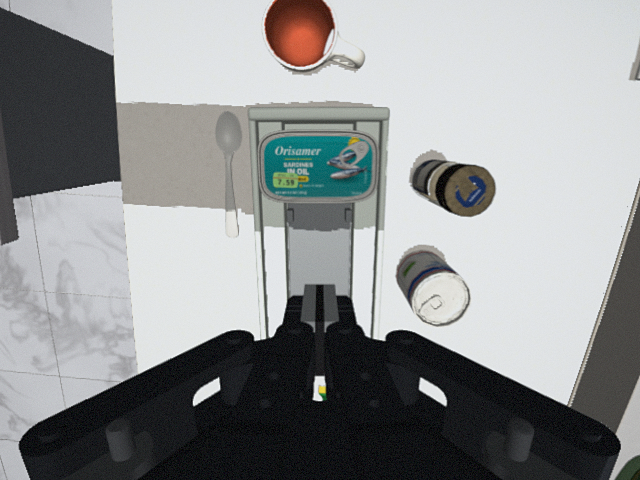

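The plate is back up at z 0.032. The lugs stand behind the tub at (291,213) and (348,213), and the tub's front rim at +83 mm puts its centre at about +51 mm. Bystanders are undisturbed.

```bash
python3 -c "
from cell import *
print(finish_job())"
```

```text
the job is handed in; nothing more can be done
None
```

The tub lies flat in the bay at about lane x +51 mm, the plate has sprung back up with its lugs behind the tub, and the job was handed in at about 10 s; no verdict was returned.

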